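Set the polariser ring to the index clip and lock it

TASK

Set up the polariser stage for inspecting the cast resin piece: with the outside of a finger, push the blue lever tab sideways round its arc until the blue pointer stands against the middle of the orange index clip, and let it rest there. Then push the red lock tab straight in towards the ring until the slide is fully home, leaving the pointer on the clip. Only push the tabs, never pinch them, and do not disturb the orange clip, the resin piece or the things standing around.

Things in the scene. Friction and masses are not known exactly. Their poses are not given: they have to be found in the camera images.
- stage: grey round polariser stage, fixed to the table: a disc 236 mm across, top 20 mm above the table, with a white scale (black tick every 10 degrees) and a lit round window of 80 mm diameter, 33 mm high, in the middle. Origin: on the axis of the ring, at table height; z up. A lug for the lock slide sticks out to 152 mm from the axis, at -75 degrees (clockwise from above) from the stage's x axis.
- lever (a joint): angle of the black ring (140 mm across) with its lever, rad, 0 to 2.6, growing anticlockwise seen from above; at 0 the lever points 0.349 rad (20 degrees) anticlockwise from the stage's x axis. It turns stiffly (0.14 N m, about 2 N at the tab) and stays where it is left. It always starts clockwise of the orange clip.
- lever_tab (a point): centre of the upright blue tab on the lever, 80 mm from the stage's axis, 53 mm above the table. Tab: 16 mm radially, 14 mm along the arc, from 31 to 75 mm above the table. A fingertip 40 to 50 mm above the table clears all below (32 mm). x points radially outward, y anticlockwise. A 2 mm slot parts its clockwise and anticlockwise halves; force on both at once counts as pinching.
- pointer_tip (a point): tip of the blue pointer of the lever, 100 mm from the stage's axis, straight beyond the blue tab, 31 mm above the table; the scale runs just outside it.
- index (a joint): angle of the orange index clip on the scale's rim, rad, with the same zero and direction as joint lever: the pointer is on the middle of the clip when both are equal. Not to be moved.
- index_tip (a point): middle of the inner end of the orange index clip, 100 mm from the stage's axis, 29 mm above the table, where the pointer tip shall come to stand (clip 10 mm wide along the arc, 21 mm long radially outward).
- lock (a joint): travel of the lock slide, m: 0 open, 0.022 fully home against its stop near the ring. It needs about 2 N and stays where it is left; it does not move the ring, nor make it stiffer.
- lock_tab (a point): centre of the upright red tab on the lock slide, 53 mm above the table, 122 mm from the stage's axis when open, 100 mm when home. Tab: 14 mm along its travel, 20 mm wide, from 31 to 75 mm above the table; guides beside it 29 mm high. x points along the travel, to the stage's axis. A 2 mm slot parts its outer and inner halves; force on both at once counts as pinching.
- resin_piece: loose amber cast resin piece, round, 34 mm across and 23 mm high, standing on the window (top 56 mm above the table); origin under its centre. Leave alone.
- dropper_1: loose blue dropper bottle, 29 mm across, 60 mm high, on the table close to the stage; origin under its centre. Leave alone.
- wax_tin: loose flat round white tin, 58 mm across, 28 mm high, on the table close to the stage; origin under its centre. Leave alone.
- tint_a: loose teal dropper bottle, 33 mm across, 70 mm high, on the table to one side of the stage; origin under its centre. Leave alone.
- tint_b: loose red dropper bottle, 30 mm across, 64 mm high, on the table to one side of the stage; origin under its centre. Leave alone.
- glue_bottle: loose white glue bottle with red nozzle, 24 x 38 mm, 106 mm high, on the left; origin under its centre. Leave alone.
- beaker: loose clear plastic beaker, 61 mm across, 78 mm high, on the right; origin under its centre. Leave alone.

How it is judged (in metres and radians):
On the way, in this order (a step that is already met when the one before it is completed fails the run):
1. the pointer rests on the orange clip while the lock slide is still open (horizontal distance between pointer_tip and index_tip below 0.005 m and velocity of joint lever between -0.03 and 0.03 rad/s and value of joint lock below 0.006 m), for 0.3 s.
2. the lock slide is pushed home (value of joint lock above 0.0185 m), for 0.2 s.
At the end, for the whole second after the job is handed in: the pointer tip stands within 5 mm of the middle of the orange clip's inner end (half the clip's width), the ring is at rest, and the lock slide has travelled at least 18.5 of its 22 mm (horizontal distance between pointer_tip and index_tip below 0.005 m and value of joint lock above 0.0185 m and velocity of joint lever between -0.02 and 0.02 rad/s); the robot touches nothing.
It fails at once if the blue lever tab is pinched (more than 1.5 N on both halves at once) (contact force between the fingers and lever_c0 above 1.5 N and contact force between the fingers and lever_c1 above 1.5 N).
It fails at once if the red lock tab is pinched (more than 1.5 N on both halves at once) (contact force between the fingers and lock_c0 above 1.5 N and contact force between the fingers and lock_c1 above 1.5 N).
It fails at once if the orange index clip is moved by more than 3 mm (distance of index_tip from where it was at the start of the episode above 0.003 m).
It fails at once if the resin piece is moved by more than 8 mm (distance of resin_piece from where it was at the start of the episode above 0.008 m).
It fails at once if a bottle, the tin or the beaker is moved by more than 15 mm (distance of any of dropper_1, wax_tin, tint_a, tint_b, glue_bottle, beaker from where it was at the start of the episode above 0.015 m).
It also fails if it takes over 51 s, if anything falls off the work surface, if the arm or the gripper's body presses on something with over 40 N, if the wrist force passes 120 N, or if a joint passes its speed limit or range.

ROBOT

A 6-joint arm with a two-finger parallel gripper is mounted at the origin on a cart in front of the work surface, level with it; the furniture and walls round the work are solid. World frame = base frame: x ahead of the robot, y to its left, z up, the work surface at z = 0. Lengths are in mm, angles in rad, forces in N, time in s.
With the tool pointing down it reaches from about 375 to 975 mm from the base axis. Payload 3.8 kg.
Tool frame: the origin (TCP) lies at the very end of the fingers, on their centre line; the grasp point (between the pads) lies 19 mm behind it; z points along the fingers, x is the direction in which the jaws open and shut, and the axes are right-handed (so a half turn about z gives the same grasp; the last joint's range is limited). The gripper opens to 88 mm and grips with 3 to 60 N. Pads are 18 mm wide; open, the fingers measure 123 mm over their backs; the gripper's body (75 mm by 187 mm) begins 45 mm behind the grasp point.
Start: joints at [-1.17, 0.264, 1.604, -0, 1.274, -0.037], TCP at [286.159, -611.336, 238.706] pointing down, gripper open.
Joint ranges: [-2.63, 2.63], [-0.94, 2.18], [0.31, 2.57], [-1.31, 4.45], [0, 2.66], [-2.55, 2.55]. Speed limits (rad/s): [2.57, 2.57, 3.14, 3.14, 3.14, 3.14].

INTERFACE

Orientations are given as [roll, pitch, yaw] about the fixed x, y, z axes, in that order (R = Rz(yaw) Ry(pitch) Rx(roll)).
In Python, from plant import ctrl gives the robot as it stands.
- The arm moves only by the tool arm_command, never from a script. Its argument "series" is a list of rows, each a list of 4 numbers: the shift along the tool's x, y, z in cm, then the turn about the tool's z in rad. In form: [[tx, ty, tz, turn], ...]. A call has 1 to 5 rows; each row shifts and turns the commanded pose from where the row before left it, along the tool's axes as they then stand; what a row does not reach is not made up. A row lasts 1/8 s, in which the tool goes at most 62.5 mm and 10.7 degrees, less where a joint would pass 70% of its speed; a pose out of reach is approached as far as the arm can. A call is refused whole if a number of a shift passes 6.25 or a number of a turn 0.188, either way. A call with a gripper value outside its range is refused whole. "hand" is the finger opening in cm, from 0 to 8.81, set as the call begins (left out, the last holds). The fingers move at their own pace and stop on an object; "squeeze" is the grip in N (left out, the last holds). Time passes only in rows, so rows that do not move let the fingers close. It gives the time, the measured TCP pose, the force and the opening at its end, in the units of the state.
- ctrl.state(): the state, without advancing time (a new reading comes with each control period).
- ctrl.snapshot(name): name is "side" or "top"; returns the picture (400x640x3 uint8, red, green, blue); there is no depth.
- ctrl.get_calibration(name): a dict with "intrinsics" (3x3 intrinsics, pixels), "camera_from_world" (4x4, takes a point from world to camera coordinates). Camera axes: x right, y up, looking along -z (the intrinsics and any distortion apply to the point x, -y, -z); pixel columns grow to the right and rows downward; lengths in mm; the calibration is good to about 2 mm. A picture is of the moment at which its call begins. get_calibration takes no time and is no camera call.
- ctrl.hand_in(): hands the job in, once; it reports no verdict.
The state is a dict: "time_s": time; "joint_pos": joint angles; "qd": joint speeds; "effort": joint torques, N m; "ee_pos": TCP position; "tool_rot": TCP orientation; "force": force on the tool from outside, world axes, zero at the start; "ft_torque": the same for the moment, N m; "gripper_width": opening from 0.0 (shut) to 1.0 (fully open).
Only numpy, scipy, OpenCV 4.12 (cv2) and the standard library are available. Lean on these libraries where they do the work, as an engineer would, in place of code of your own. Each camera call takes 0.05 s, during which the arm holds its last target. There are 200 camera calls.

## Working session

There is one attempt and no reset: what is moved stays moved. The work goes in short steps, Python scripts to look and compute and a tool call to move; the robot and the scene stay as the last step left them, time stands still between calls to the robot, and variables do not carry over. Pictures are saved under pics/ and viewed, about 8 in all and at most 12, crops included, and the job is handed in when it is done.

Besides the shell and the picture viewer there is one more tool, called after ">>>" as name(argument=value, ...), one argument or row to a line, values as JSON. arm_command: Moves the arm, as the interface text tells. Its arguments: {"type":"object","properties":{"series":{"type":"array","items":{"type":"array","items":{"type":"number"}}},"hand":{"type":"number"},"squeeze":{"type":"number"}},"required":["series"]}

```bash
mkdir -p pics
python3 - <<'E'
from plant import ctrl
import cv2
for n in("top","side"):
    cv2.imwrite(f"pics/{n}0.png",ctrl.snapshot(n)[:,:,::-1])
    c=ctrl.get_calibration(n);print(n,c)
print(ctrl.state())
E
```

```text
top {'intrinsics': array([[412.63794178,   0.        , 332.98931242],
       [  0.        , 412.63794178, 191.2600214 ],
       [  0.        ,   0.        ,   1.        ]]), 'camera_from_world': array([[-7.26149800e-03, -9.99931869e-01,  9.13933305e-03,
         2.05694725e+00],
       [ 9.98978253e-01, -6.84627374e-03,  4.46718902e-02,
        -5.24083556e+02],
       [-4.46062763e-02,  9.45437980e-03,  9.98959907e-01,
        -1.29060771e+03],
       [ 0.00000000e+00,  0.00000000e+00,  0.00000000e+00,
         1.00000000e+00]])}
side {'intrinsics': array([[447.07123223,   0.        , 317.14773632],
       [  0.        , 447.07123223, 202.35493842],
       [  0.        ,   0.        ,   1.        ]]), 'camera_from_world': array([[ 8.21647181e-01, -5.69815663e-01, -1.43533862e-02,
        -4.07737050e+02],
       [ 2.56916058e-01,  3.47747341e-01,  9.01701683e-01,
        -2.09229968e+02],
       [-5.08812391e-01, -7.44568262e-01,  4.32120417e-01,
        -9.46430942e+02],
       [ 0.00000000e+00,  0.00000000e+00,  0.00000000e+00,
         1.00000000e+00]])}
{'time_s': 0.1, 'joint_pos': array([-1.16992270e+00,  2.64665744e-01,  1.60524571e+00, -2.31461868e-05,
        1.27369520e+00, -3.68924847e-02]), 'qd': array([-0.00130581, -0.00164894, -0.00220349,  0.00028639, -0.00101719,
       -0.00095263]), 'effort': array([ 1.99041115e-04, -5.03617501e+01, -3.58071542e+01,  7.30083813e-02,
        2.32870382e-02, -6.72741658e-05]), 'ee_pos': array([ 285.88780352, -610.75425859,  237.51616969]), 'tool_rot': array([-3.14154047e+00,  2.01345018e-03, -1.13302336e+00]), 'force': array([ 0.77049057, -0.21882697, -0.44401114]), 'ft_torque': array([-0.00996831, -0.01518499, -0.05510322]), 'gripper_width': 0.9971044602867947}
```

View pics/top0.png

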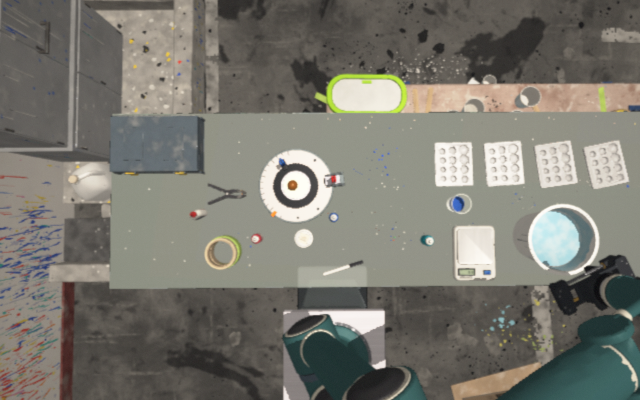

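View pics/side0.png

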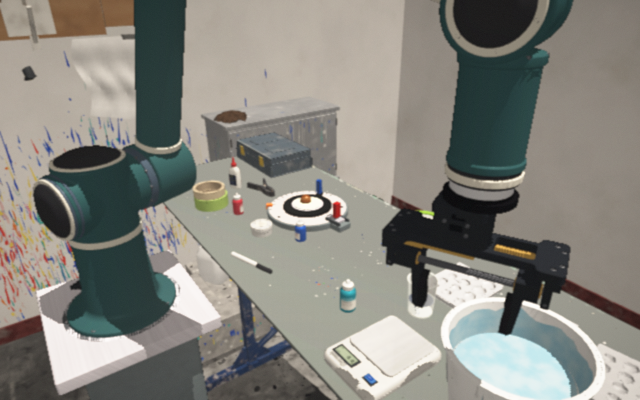

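The top view shows the stage near (296,186), with the blue tab at (281,163), the red tab at (334,180) and the orange clip at about (273,213). The dropper is at (334,217) and the tin at (304,238).

Run:
```python
import cv2
i=cv2.imread("pics/top0.png")[146:226,245:350]
cv2.imwrite("pics/c0.png",cv2.resize(i,None,fx=7,fy=7,interpolation=cv2.INTER_CUBIC))
i=cv2.imread("pics/side0.png")[170:250,255:360]
cv2.imwrite("pics/s0.png",cv2.resize(i,None,fx=7,fy=7,interpolation=cv2.INTER_CUBIC))
```

```text
(no output)
```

View pics/c0.png

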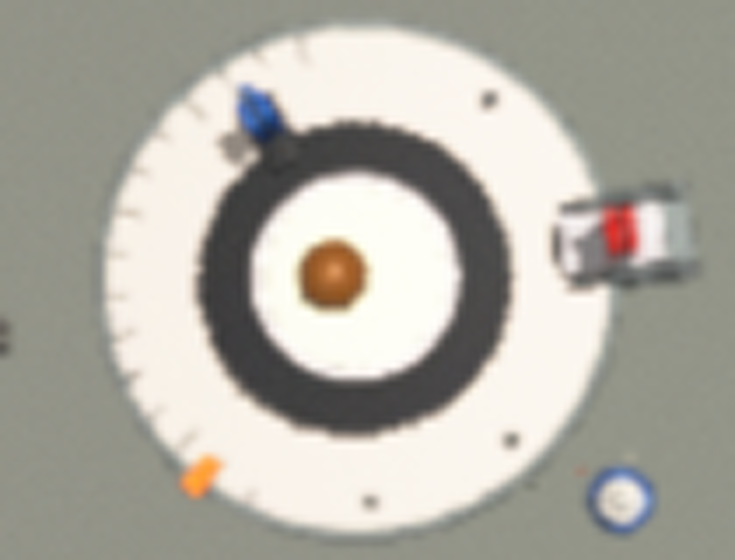

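View pics/s0.png

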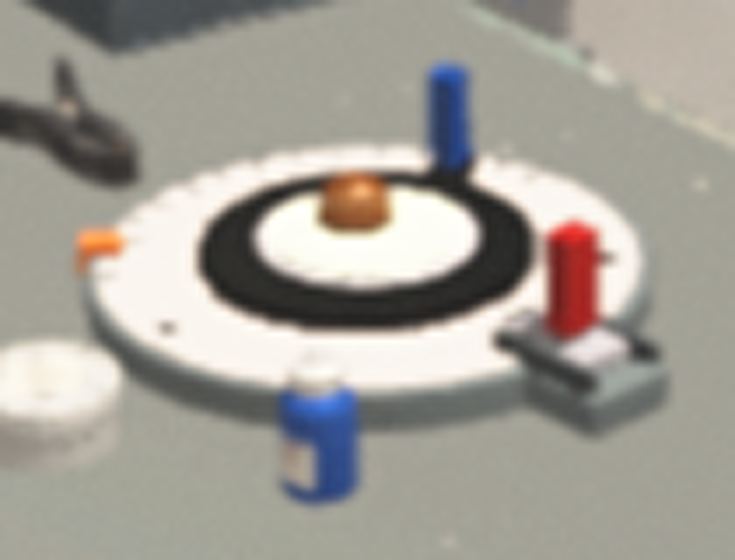

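```bash
cat > h.py <<'E'
import numpy as np
from plant import ctrl
def ray(u,v,z,n="top"):
    c=ctrl.get_calibration(n);K=c["intrinsics"];T=c["camera_from_world"];R=T[:3,:3];t=T[:3,3]
    d=R.T@(np.linalg.inv(K)@[u,v,1]*[1,-1,-1]);o=-R.T@t
    return (o+d*(z-o[2])/d[2])[:2]
def crop(u,v,z,x0=245,y0=146,s=7,n="top"): return ray((u+.5)/s-.5+x0,(v+.5)/s-.5+y0,z,n)
E
python3 - <<'E'
from h import *
C1=crop(359,280,20);C2=crop(354.5,279,30);C3=crop(355.5,276.5,33)
print("centres",C1,C2,C3);C=(C1+C2+C3)/3
for n,u,v,z in[("clip in",213,461,29),("clip mid",201,477,29),("ptr",243,88,31),("tabtop",261,113,75),("locktop",619,230,75),("lugend",697,235,20),("resin",332,272,56),("dropper",621,499,60)]:
    p=crop(u,v,z);d=p-C;print(n,p.round(1),np.hypot(*d).round(1),np.degrees(np.arctan2(d[1],d[0])).round(1))
print(ray(304,238,28))
for n,u,v in[("tabside",449,72),("lockside",574,228)]:
    p=crop(u,v,75,255,170,7,"side");d=p-C;print(n,p.round(1),np.hypot(*d).round(1),np.degrees(np.arctan2(d[1],d[0])).round(1))
p=crop(357,218,45,255,170,7,"side");print("resin",p)
E
```

```text
centres [542.36509209 114.72902565] [542.23287892 115.92092787] [543.16192637 115.22818349]
clip in [461.9 178.9] 102.8 141.7
clip mid [454.9 184.3] 111.6 141.8
ptr [627.7 165.2] 98.6 30.4
tabtop [611.3 152.2] 78.0 28.2
locktop [559.9  -1.4] 117.9 -81.6
lugend [561.6 -36.9] 153.3 -82.9
resin [543.8 123.6] 8.4 81.6
dropper [444.3  -1.5] 152.7 -130.1
[378.99253457  89.39999295]
tabside [608.1 151.2] 74.8 28.7
lockside [558.3  -3.6] 119.9 -82.5
resin [530.62172835 106.43241753]
```

Both views agree: axis at about (542.5,115.3), lever at about 29°, clip at about 141.8°, lock at about -82.3°. The lever needs about 112° anticlockwise, pushed with the closed fingers' -x side.

>>> arm_command(
  series=[
    [-3.4,-4.1,0,0],
    [-3.4,-4.1,0,0],
    [-3.4,-4.1,0,0],
    [-3.4,-4.1,0,0],
    [-3.4,-4.1,0,0],
  ],
  hand=0,
  squeeze=10,
)

```text
time_s: 0.72
ee_pos: [400.0, -368.6, 238.2]
tool_rot: [3.142, 0.001, -1.133]
force: [0.8, 0.6, -0.3]
gripper_width: 0.459
```

>>> arm_command(
  series=[
    [-3.4,-4.1,0,0],
    [-3.4,-4.1,0,0],
    [-3.4,-4.1,0,0],
    [-3.4,-4.1,0,0],
    [-3.4,-4.1,0,0],
  ],
)

```text
time_s: 1.35
ee_pos: [513.6, -127.8, 238.4]
tool_rot: [3.141, 0.0, -1.133]
force: [1.4, -0.1, 0.3]
gripper_width: 0.007
```

>>> arm_command(
  series=[
    [-3.4,-4.1,0,0],
    [-3.4,-4.1,0,0],
    [-3.4,-4.1,0,0],
    [-3.4,-4.1,0,0],
    [0,0,0,0],
  ],
)

```text
time_s: 1.98
ee_pos: [604.8, 66.3, 237.9]
tool_rot: [3.141, 0.001, -1.129]
force: [0.7, -0.3, 0.5]
gripper_width: 0.009
```

>>> arm_command(
  series=[
    [-3.4,-4.7,0,0],
    [0,0,4.8,-0.066],
    [0,0,4.8,0],
    [0,0,4.8,0],
    [0,0,3.8,0],
  ],
)

```text
time_s: 2.6
ee_pos: [630.7, 112.3, 54.1]
tool_rot: [3.139, 0.001, -1.068]
force: [0.7, 0.5, -0.2]
gripper_width: 0.005
```

>>> arm_command(
  series=[
    [0,0,1,0],
    [0,0,0,0],
  ],
)

```text
time_s: 2.85
ee_pos: [632.1, 113.1, 46.6]
tool_rot: [3.141, 0.0, -1.068]
force: [-0.7, -0.0, 0.3]
gripper_width: 0.001
```

Run:
```python
from h import *
import cv2
a=cv2.resize(ctrl.snapshot("top")[146:226,245:350],None,fx=5,fy=5,interpolation=cv2.INTER_CUBIC)
b=cv2.resize(ctrl.snapshot("side")[150:250,250:370],None,fx=4,fy=4,interpolation=cv2.INTER_CUBIC)[:400,:]
b=cv2.resize(b,(275*2-200+ -75,)*1+(400,)) if 0 else b[:, :270+0*1] if 0 else b
c=np.zeros((800 and 400,a.shape[1],3),np.uint8)
cv2.imwrite("pics/a1.png",a[:,:,::-1]);cv2.imwrite("pics/b1.png",b[:,:,::-1])
s=ctrl.state();print(s["ee_pos"],s["force"],s["tool_rot"])
```

```text
[633.9543085  113.65343651  48.79582421] [-0.2140366   0.40021114  0.89028714] [-3.13861398e+00 -1.22608398e-03 -1.06736020e+00]
```

View pics/b1.png

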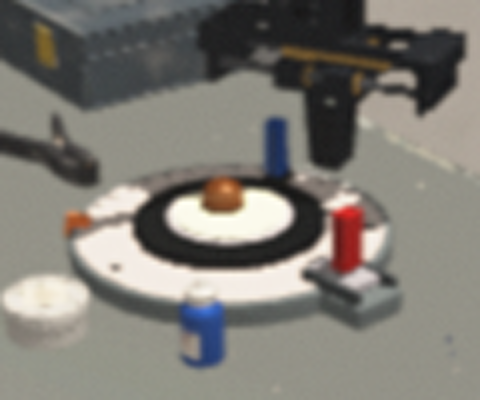

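The closed fingers stand clear on the tab's clockwise side, at the right height. Approaching and starting the arc.

>>> arm_command(
  series=[
    [-1,-0.1,0,0],
    [-0.8,0,0,0],
    [-0.3,0,0,0],
    [-0.2,0,0,0],
  ],
)

```text
time_s: 3.45
ee_pos: [622.0, 134.9, 46.9]
tool_rot: [-3.141, -0.0, -1.066]
force: [-0.5, -0.3, 1.3]
gripper_width: 0.004
```

>>> arm_command(
  series=[
    [-0.81,-0.2,0,-0.1],
    [-0.81,-0.2,0,-0.1],
    [-0.81,-0.2,0,-0.1],
    [-0.81,-0.2,0,-0.1],
    [-0.81,-0.2,0,-0.1],
  ],
)

```text
time_s: 4.08
ee_pos: [604.0, 170.9, 46.8]
tool_rot: [3.141, -0.001, -0.563]
force: [0.9, -2.3, -0.1]
gripper_width: 0.008
```

```bash
cat >> h.py <<'E'
C=np.array([542.5,115.3])
def polar():
    S=[ctrl.state() for _ in range(1)];s=S[0];yaw=s["tool_rot"][2];d=s["ee_pos"][:2]-C
    f=yaw+np.pi/2  # radial direction of tab
    print("tabang",np.degrees(f).round(1),"radial",(d@[np.cos(f),np.sin(f)]).round(1),"tang",(d@[-np.sin(f),np.cos(f)]).round(1),s["ee_pos"].round(1),s["force"].round(1),s["time_s"])
E
python3 - <<'E'
from h import *
import cv2
cv2.imwrite("pics/a2.png",cv2.resize(ctrl.snapshot("side")[150:250,250:370],None,fx=4,fy=4,interpolation=cv2.INTER_CUBIC)[:,:,::-1])
polar()
E
```

```text
tabang 57.9 radial 80.0 tang -21.5 [603.2 171.7  46.7] [-0.6 -1.2 -0.1] 4.125
```

View pics/a2.png

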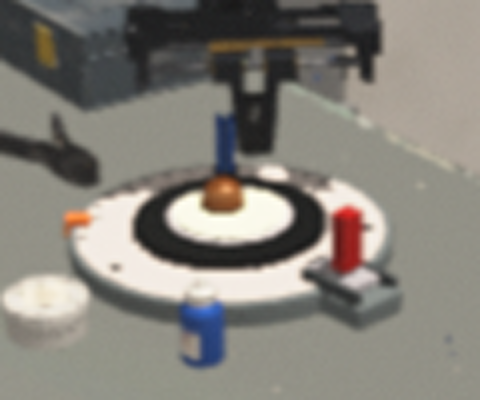

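The tab is moving with the fingers, and the clip and everything else are undisturbed. Continuing.

>>> arm_command(
  series=[
    [-0.81,-0.2,0,-0.1],
    [-0.81,-0.2,0,-0.1],
    [-0.81,-0.2,0,-0.1],
    [-0.81,-0.2,0,-0.1],
    [-0.81,-0.2,0,-0.1],
  ],
)

```text
time_s: 4.75
ee_pos: [570.6, 194.8, 47.0]
tool_rot: [3.141, -0.002, -0.065]
force: [2.2, -2.5, -0.8]
gripper_width: 0.005
```

>>> arm_command(
  series=[
    [-0.81,-0.2,0,-0.1],
    [-0.81,-0.2,0,-0.1],
    [-0.81,-0.2,0,-0.1],
    [-0.81,-0.2,0,-0.1],
    [0,0,0,0],
  ],
)

```text
time_s: 5.38
ee_pos: [537.2, 200.3, 47.0]
tool_rot: [-3.142, -0.0, 0.331]
force: [-0.3, 0.5, -0.3]
gripper_width: 0.008
```

Run:
```python
from h import *
import cv2
p=crop(226,118,75,250,150,4,"side")-C;print("earlier tab",np.hypot(*p),np.degrees(np.arctan2(p[1],p[0])))
cv2.imwrite("pics/a3.png",cv2.resize(ctrl.snapshot("side")[170:230,250:350],None,fx=7,fy=7,interpolation=cv2.INTER_CUBIC)[:,:,::-1])
cv2.imwrite("pics/t3.png",ctrl.snapshot("top")[:,:,::-1])
polar()
```

```text
earlier tab 74.05163888307584 58.61298243627054
tabang 108.9 radial 82.2 tang -22.6 [537.2 200.4  46.8] [-0.3 -0.1 -0.2] 5.475
```

View pics/a3.png

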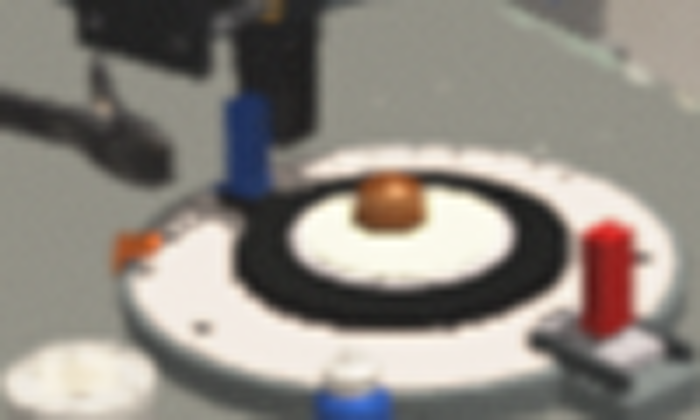

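Tab at about 109°, about 33° short of the clip. Stopping a little early, then backing off to look.

>>> arm_command(
  series=[
    [-0.81,-0.16,0,-0.1],
    [-0.81,-0.16,0,-0.1],
    [-0.81,-0.16,0,-0.1],
    [-0.81,-0.16,0,-0.1],
    [-0.81,-0.16,0,-0.1],
  ],
)

```text
time_s: 6.1
ee_pos: [498.9, 187.5, 46.9]
tool_rot: [-3.141, -0.002, 0.834]
force: [-0.2, 2.4, 0.3]
gripper_width: 0.005
```

>>> arm_command(
  series=[
    [0,0,0,0],
    [0,0,0,0],
  ],
)

```text
time_s: 6.35
ee_pos: [498.8, 186.7, 46.7]
tool_rot: [3.142, 0.0, 0.831]
force: [0.8, 0.0, -0.3]
gripper_width: 0.007
```

Run:
```python
from h import *
import cv2
polar()
a=cv2.resize(ctrl.snapshot("side")[180:220,255:305],None,fx=8,fy=8,interpolation=cv2.INTER_CUBIC)
b=cv2.resize(ctrl.snapshot("top")[180:220,255:305],None,fx=8,fy=8,interpolation=cv2.INTER_CUBIC)
cv2.imwrite("pics/m4.png",np.hstack([a,b])[:,:,::-1])
```

```text
tabang 137.6 radial 80.4 tang -23.2 [498.8 186.7  46.7] [ 0.8  0.  -0.3] 6.35
```

View pics/m4.png

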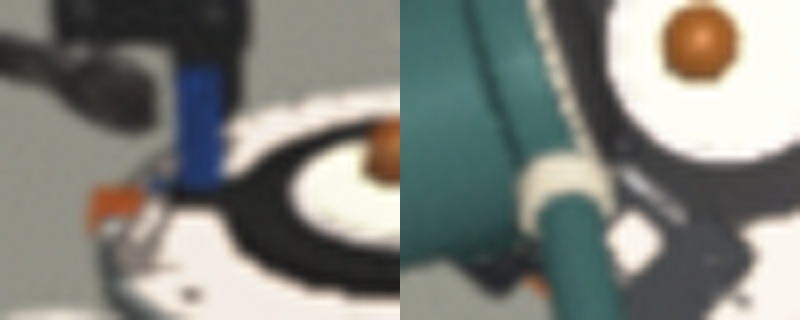

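Run:
```python
from h import *
for n,u,v,z in[("ptr",152,184,31),("clip in",138,199,29),("clip in hi",140,190,29),("tabtop",201,70,75),("tabtop2",201,74,75)]:
    p=crop(u,v,z,255,180,8,"side");d=p-C;print(n,p.round(1),np.hypot(*d).round(1),np.degrees(np.arctan2(d[1],d[0])).round(1))
```

```text
ptr [464.7 176.2] 98.8 141.9
clip in [456.3 172. ] 103.2 146.7
clip in hi [460.6 178.2] 103.2 142.5
tabtop [482.3 166.8] 79.2 139.4
tabtop2 [480.5 163.7] 78.7 142.0
```

>>> arm_command(
  series=[
    [1.5,0,0,0],
    [1.5,0,0,0],
    [0,0,-5,0],
    [0,0,-5,0],
    [0,0,-1,0],
  ],
)

```text
time_s: 7.08
ee_pos: [522.4, 210.9, 161.3]
tool_rot: [3.138, -0.007, 0.833]
force: [-0.9, 0.1, -0.1]
gripper_width: 0.004
```

>>> arm_command(
  series=[
    [-3.3,4.3,0,0],
    [-3.3,4.3,0,0],
    [-3.3,4.3,0,0],
    [-3.3,4.3,0,0],
    [-3.3,4.3,0,0],
  ],
)

```text
time_s: 7.7
ee_pos: [566.9, -59.1, 155.5]
tool_rot: [-3.14, 0.001, 0.833]
force: [0.4, -0.5, 0.9]
gripper_width: 0.007
```

>>> arm_command(
  series=[
    [0,0,0,0.18],
    [0,0,0,0.18],
    [0,0,0,0.18],
    [0,0,0,0.18],
    [0,0,0,0.18],
  ],
)

```text
time_s: 8.32
ee_pos: [566.7, -57.4, 155.3]
tool_rot: [-3.141, 0.002, -0.073]
force: [0.0, -0.1, -0.7]
gripper_width: 0.004
```

Run:
```python
from h import *
import cv2
polar()
a=cv2.resize(ctrl.snapshot("side")[180:230,255:305],None,fx=8,fy=8,interpolation=cv2.INTER_CUBIC)
b=cv2.resize(ctrl.snapshot("top")[180:230,255:305],None,fx=8,fy=8,interpolation=cv2.INTER_CUBIC)
cv2.imwrite("pics/m5.png",np.hstack([a,b])[:,:,::-1])
```

```text
tabang 85.8 radial -170.5 tang -36.7 [566.7 -57.4 155.3] [ 0.  -0.1 -0.7] 8.325
```

View pics/m5.png

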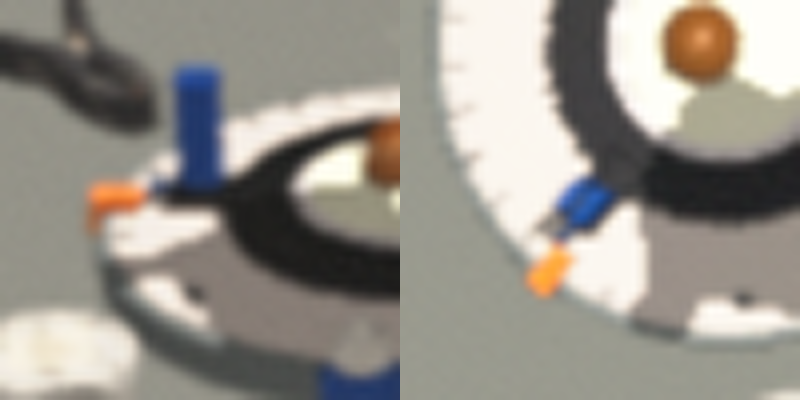

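Run:
```python
from h import *
import cv2
b=cv2.imread("pics/m5.png")[:,400:];h=cv2.cvtColor(b,cv2.COLOR_BGR2HSV)
def pol(u,v,z):
    p=crop(u,v,z,255,180,8);d=p-C;return p.round(1),np.hypot(*d).round(1),np.degrees(np.arctan2(d[1],d[0])).round(2)
def cen(im,lo,hi):
    m=cv2.inRange(im,lo,hi);ys,xs=np.nonzero(m);return xs,ys
xs,ys=cen(h,(8,120,170),(22,255,255));k=ys>200;print("clip",pol(xs[k].mean(),ys[k].mean(),29),k.sum())
xs,ys=cen(h,(100,120,60),(130,255,255));k=ys>150;print("blue",k.sum(),pol(xs[k].mean(),ys[k].mean(),65));
for y in range(ys[k].max()-12,ys[k].max()+1,3):
    q=ys==y;print(y,xs[q].min(),xs[q].max(),pol(xs[q].mean(),y,31))
print("tabtop",pol(188,200,75),"clip in",pol(163,250,29))
# local axis refinement: disc centre via hough-free: compare on original image
```

```text
clip (array([455. , 184.8]), np.float64(111.7), np.float64(141.52)) 1176
blue 1547 (array([481.8, 165.7]), np.float64(78.9), np.float64(140.28))
213 167 199 (array([478.1, 171.1]), np.float64(85.2), np.float64(139.1))
216 169 196 (array([476.9, 171.3]), np.float64(86.2), np.float64(139.5))
219 170 194 (array([475.8, 171.5]), np.float64(87.3), np.float64(139.9))
222 171 190 (array([474.6, 172.1]), np.float64(88.5), np.float64(140.09))
225 172 186 (array([473.4, 172.7]), np.float64(89.8), np.float64(140.28))
tabtop (array([482.5, 163.7]), np.float64(77.1), np.float64(141.08)) clip in (array([463.8, 179.1]), np.float64(101.3), np.float64(140.95))
```

The pointer tip is about 2.9° (5 mm) clockwise of the clip's middle, and nothing else has moved. Going back for a small final push.

>>> arm_command(
  series=[
    [0,0,0,-0.18],
    [0,0,0,-0.18],
    [0,0,0,-0.18],
    [0,0,0,-0.18],
    [0,0,0,-0.18],
  ],
)

```text
time_s: 9.05
ee_pos: [566.7, -57.5, 155.8]
tool_rot: [-3.141, 0.001, 0.843]
force: [-0.1, 0.5, 0.4]
gripper_width: 0.007
```

>>> arm_command(
  series=[
    [3.3,-4.3,0,0],
    [3.3,-4.3,0,0],
    [3.3,-4.3,0,0],
    [3.3,-4.3,0,0],
    [3.3,-4.3,0,0],
  ],
)

```text
time_s: 9.68
ee_pos: [518.2, 210.8, 156.1]
tool_rot: [-3.141, 0.001, 0.837]
force: [0.1, 0.0, -0.5]
gripper_width: 0.005
```

>>> arm_command(
  series=[
    [0,0,1,0],
    [0,0,5,0],
    [0,0,5,0],
    [0,0,0,-0.05],
    [0,0,0,0],
  ],
)

```text
time_s: 10.3
ee_pos: [518.1, 207.7, 45.0]
tool_rot: [-3.14, 0.003, 0.884]
force: [0.3, 0.2, 0.1]
gripper_width: 0.008
```

Run:
```python
from h import *
polar();s=ctrl.state();y=s["tool_rot"][2]
c,q=np.cos(.0506),np.sin(.0506);t=C+np.array([[c,-q],[q,c]])@(np.array([498.8,186.7])-C)
d=t-s["ee_pos"][:2];print(t,y,"tx",d@[np.cos(y),np.sin(y)],"ty",d@[np.sin(y),-np.cos(y)])
```

```text
tabang 140.6 radial 77.5 tang -55.9 [518.1 207.7  45. ] [0.3 0.2 0.1] 10.3
[495.24463343 184.39833811] 0.883674229304839 tx -32.48235504998625 ty -2.8553272650134076
```

>>> arm_command(
  series=[
    [-1.2,-0.3,0,0],
    [-1.2,0,0,0],
    [-0.5,0,0,0],
    [-0.35,0,0,0],
    [0,0,0,0],
  ],
)

```text
time_s: 10.92
ee_pos: [495.9, 185.7, 47.1]
tool_rot: [3.141, -0.001, 0.883]
force: [0.5, -0.5, 0.9]
gripper_width: 0.004
```

>>> arm_command(
  series=[
    [0,0,0,0],
    [0,0,0,0],
    [0,0,0,0],
  ],
)

```text
time_s: 11.3
ee_pos: [495.8, 185.8, 46.6]
tool_rot: [-3.142, 0.0, 0.883]
force: [0.9, 0.2, 0.6]
gripper_width: 0.008
```

>>> arm_command(
  series=[
    [1.5,0,0,0],
    [1.5,0,0,0],
    [0,0,-5,0],
    [0,0,-5,0],
    [0,0,-1,0],
  ],
)

```text
time_s: 11.92
ee_pos: [518.4, 210.9, 161.3]
tool_rot: [3.137, -0.007, 0.884]
force: [1.0, 0.3, 0.6]
gripper_width: 0.005
```

>>> arm_command(
  series=[
    [-3.3,4.3,0,0],
    [-3.3,4.3,0,0],
    [-3.3,4.3,0,0],
    [-3.3,4.3,0,0],
    [-3.3,4.3,0,0],
  ],
)

```text
time_s: 12.55
ee_pos: [576.4, -56.3, 155.5]
tool_rot: [-3.14, 0.001, 0.883]
force: [1.1, -0.1, 0.2]
gripper_width: 0.007
```

>>> arm_command(
  series=[
    [0,0,0,0.18],
    [0,0,0,0.18],
    [0,0,0,0.18],
    [0,0,0,0.18],
    [0,0,0,0.18],
  ],
)

```text
time_s: 13.18
ee_pos: [576.0, -54.6, 155.2]
tool_rot: [-3.141, 0.002, -0.023]
force: [0.4, 0.6, -0.1]
gripper_width: 0.004
```

Run:
```python
from h import *
import cv2
polar()
a=cv2.resize(ctrl.snapshot("side")[180:220,255:305],None,fx=8,fy=8,interpolation=cv2.INTER_CUBIC)
t=sum(ctrl.snapshot("top").astype(float) for _ in range(4))/4
b=cv2.resize(t[190:220,262:292].astype(np.uint8),None,fx=13,fy=13,interpolation=cv2.INTER_CUBIC)[:320+70]
a=np.vstack([a,np.zeros((70,400,3),np.uint8)])
cv2.imwrite("pics/m6.png",np.hstack([a,b])[:,:,::-1])
```

```text
tabang 88.7 radial -169.1 tang -37.4 [576.  -54.6 155.2] [ 0.4  0.6 -0.1] 13.175
```

View pics/m6.png

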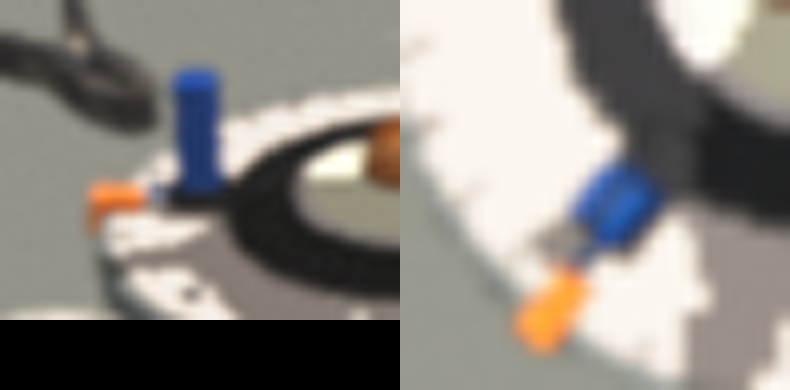

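Run:
```python
from h import *
import cv2
b=cv2.imread("pics/m6.png")[:,400:];h=cv2.cvtColor(b,cv2.COLOR_BGR2HSV)
def pol(u,v,z):
    p=crop(u,v,z,262,190,13);d=p-C;return p.round(1),np.hypot(*d).round(1),np.degrees(np.arctan2(d[1],d[0])).round(2)
m=cv2.inRange(h,(8,120,170),(22,255,255));ys,xs=np.nonzero(m);k=ys>200
print("clip",pol(xs[k].mean(),ys[k].mean(),29)); print(cv2.minAreaRect(np.c_[xs[k],ys[k]].astype(np.float32)))
m=cv2.inRange(h,(100,90,40),(130,255,255));ys,xs=np.nonzero(m);print("blue",pol(xs.mean(),ys.mean(),65))
for y in range(235,ys.max()+1,5):
    q=ys==y;print(y,xs[q].min(),xs[q].max(),pol(xs[q].mean(),y,31))
```

```text
clip (array([455.4, 184.6]), np.float64(111.3), np.float64(141.51))
((155.0, 311.5), (48.790367126464844, 82.73149108886719), 45.0)
blue (array([480.8, 164. ]), np.float64(78.6), np.float64(141.75))
235 192 233 (array([473.6, 169.7]), np.float64(87.8), np.float64(141.67))
240 194 227 (array([472.5, 170.2]), np.float64(89.0), np.float64(141.9))
245 200 212 (array([471.3, 171.3]), np.float64(90.6), np.float64(141.83))
```

Both estimates put the pointer within about 1° (about 1–2 mm) of the clip's middle, at rest. Now the lock.

>>> arm_command(
  series=[
    [-1,0,0,0],
    [0,0,0,0.177],
    [0,0,0,0.177],
    [0,0,0,0.177],
    [0,0,0,0.177],
  ],
)

```text
time_s: 14.05
ee_pos: [565.5, -54.8, 156.7]
tool_rot: [3.141, 0.0, -0.73]
force: [-0.8, 0.6, -0.2]
gripper_width: 0.009
```

>>> arm_command(
  series=[
    [0,0,0,0.177],
    [0,0,0,0.177],
    [0,0,0,0.177],
    [0,0,0,0.177],
    [0,0,0,0],
  ],
)

```text
time_s: 14.68
ee_pos: [565.6, -54.9, 156.7]
tool_rot: [3.141, 0.0, -1.43]
force: [0.7, -0.4, -0.1]
gripper_width: 0.005
```

>>> arm_command(
  series=[
    [0,0,3,0],
    [0,0,4,0],
    [0,0,2.8,0],
    [0,0,1,0],
    [0,0,0,0],
  ],
)

```text
time_s: 15.3
ee_pos: [565.8, -54.8, 48.5]
tool_rot: [3.141, 0.0, -1.431]
force: [0.2, -0.4, 0.2]
gripper_width: 0.006
```

Run:
```python
from h import *
s=ctrl.state();y=s["tool_rot"][2];print(s["ee_pos"],y,s["force"])
a=np.radians(-82.3)
for r in(146.5,124.5,123):
    d=C+r*np.array([np.cos(a),np.sin(a)])-s["ee_pos"][:2];print(r,"tx",d@[np.cos(y),np.sin(y)],"ty",d@[np.sin(y),-np.cos(y)])
```

```text
[565.84744009 -54.80947309  48.46419343] -1.4313141508133937 [ 0.22625764 -0.37554058  0.22492354]
146.5 tx -25.205292299870933 ty 0.21626393518933273
124.5 tx -47.2050071071463 ty 0.10424430052550182
123 tx -48.70498766218779 ty 0.09660659816203676
```

>>> arm_command(
  series=[
    [-1.2,0,0,0],
    [-1.0,0,0,0],
    [-0.6,0,0,0],
    [-0.6,0,0,0],
    [-0.6,0,0,0],
  ],
)

```text
time_s: 15.92
ee_pos: [561.1, -15.2, 49.3]
tool_rot: [-3.141, -0.001, -1.433]
force: [0.0, -1.3, 2.3]
gripper_width: 0.007
```

>>> arm_command(
  series=[
    [-0.4,0,0,0],
    [-0.2,0,0,0],
    [-0.1,0,0,0],
    [0,0,0,0],
  ],
)

```text
time_s: 16.42
ee_pos: [559.9, -8.3, 48.7]
tool_rot: [-3.141, 0.0, -1.433]
force: [0.9, -1.3, 1.2]
gripper_width: 0.006
```

>>> arm_command(
  series=[
    [-0.1,0,0,0],
    [-0.1,0,0,0],
    [0,0,0,0],
  ],
)

```text
time_s: 16.8
ee_pos: [559.6, -6.3, 48.7]
tool_rot: [-3.141, 0.0, -1.433]
force: [1.4, -1.8, 0.9]
gripper_width: 0.008
```

>>> arm_command(
  series=[
    [-0.1,0,0,0],
    [-0.1,0,0,0],
    [0,0,0,0],
  ],
)

```text
time_s: 17.18
ee_pos: [559.4, -5.0, 48.7]
tool_rot: [-3.141, -0.001, -1.433]
force: [2.2, -4.8, -0.2]
gripper_width: 0.002
```

>>> arm_command(
  series=[
    [-0.1,0,0,0],
    [-0.1,0,0,0],
    [0,0,0,0],
  ],
)

```text
time_s: 17.55
ee_pos: [559.4, -4.7, 48.8]
tool_rot: [-3.141, -0.004, -1.432]
force: [1.1, -10.7, -0.6]
gripper_width: 0.003
```

The force rises without further travel, so the slide is on its stop. Backing off straight, lifting and checking.

>>> arm_command(
  series=[
    [1,0,0,0],
    [2,0,0,0],
    [3,0,0,0],
    [0,0,-5,0],
    [0,0,-5,0],
  ],
)

```text
time_s: 18.18
ee_pos: [566.0, -62.7, 148.5]
tool_rot: [3.138, 0.001, -1.434]
force: [1.1, 0.2, 0.6]
gripper_width: 0.003
```

>>> arm_command(
  series=[
    [5,0,0,0],
    [5,0,0,0],
    [5,0,0,0],
    [0,0,0,0],
    [0,0,0,0],
  ],
)

```text
time_s: 18.8
ee_pos: [587.1, -210.4, 148.1]
tool_rot: [3.14, 0.001, -1.434]
force: [-0.6, -0.2, 0.2]
gripper_width: 0.004
```

Run:
```python
from h import *
import cv2
a=cv2.resize(ctrl.snapshot("side")[165:245,255:355],None,fx=4,fy=4,interpolation=cv2.INTER_CUBIC)
t=sum(ctrl.snapshot("top").astype(float) for _ in range(4))/4
b=cv2.resize(t[146:226,245:345].astype(np.uint8),None,fx=4,fy=4,interpolation=cv2.INTER_CUBIC)
b2=cv2.resize(t[193:218,262:292].astype(np.uint8),None,fx=10,fy=10,interpolation=cv2.INTER_CUBIC)
b2=np.pad(b2,((0,0),(0,500),(0,0)))
cv2.imwrite("pics/m7.png",np.vstack([np.hstack([a,b]),b2])[:,:,::-1])
polar()
```

```text
tabang 8.0 radial -0.3 tang -327.6 [ 587.7 -209.2  148.6] [-0.  -0.   0.1] 19.05
```

View pics/m7.png

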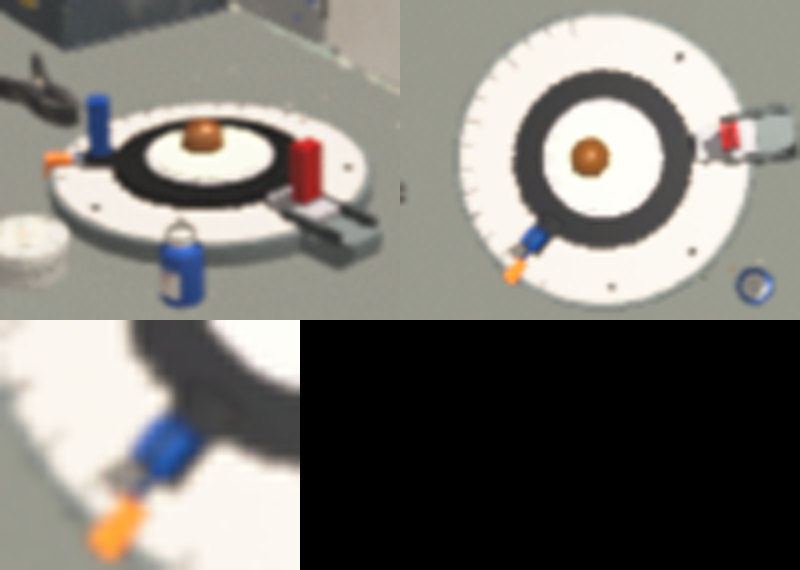

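Run:
```python
from h import *
import cv2
from scipy.optimize import minimize_scalar
c=ctrl.get_calibration("top");K=c["intrinsics"];T=c["camera_from_world"]
def proj(P):
    q=P@T[:3,:3].T+T[:3,3];q=q*[1,-1,-1]@K.T;return q[:,:2]/q[:,2:]
def box(a,r0,r1,w,z0,z1):
    e=np.array([np.cos(a),np.sin(a)]);n=np.array([-e[1],e[0]])
    return np.array([[*(C+r*e+s*w*n),z] for r in(r0,r1) for s in(-1,1) for z in(z0,z1)])
def cen(boxP):
    h=cv2.convexHull(proj(boxP).astype(np.float32)*1);m=cv2.moments(h);return np.array([m["m10"],m["m01"]])/m["m00"]
def obs(im,lo,hi,x0,x1,y0,y1):
    h=cv2.cvtColor(im,cv2.COLOR_BGR2HSV)[y0:y1,x0:x1];m=cv2.inRange(h,lo,hi);w=m/255.*h[...,1];M=cv2.moments(w);return np.array([M["m10"]/M["m00"]+x0,M["m01"]/M["m00"]+y0])
now=ctrl.snapshot("top")[:,:,::-1].copy();old=cv2.imread("pics/top0.png")
fit=lambda f,o,b:minimize_scalar(lambda v:np.sum((cen(f(v))-o)**2),bounds=b,method="bounded")
for n,im in(("old",old),("now",now)):
    o=obs(im,(0,130,80),(6,255,255),315,345,165,195);o2=obs(im,(174,130,80),(180,255,255),315,345,165,195)
    L=fit(lambda r:box(np.radians(-82.3),r-7,r+7,10,31,75),o,(80,140));print(n,"lock r",L.x,L.fun**.5,o,o2)
    r=obs(im,(8,120,150),(22,255,255),262,285,203,222)
    A=fit(lambda a:box(a,100,121,5,20,29),r,(2,3));print("clip",np.degrees(A.x),A.fun**.5)
    w=(262,290,155,180) if n=="old" else (262,290,190,212)
    B=fit(lambda a:box(a,72,88,7,31,75),obs(im,(100,110,50),(130,255,255),*w),(0,3));print("lever",np.degrees(B.x),B.fun**.5)
```

```text
Traceback (most recent call last):
ZeroDivisionError: float division by zero
```

Run:
```python
from h import *
import cv2
from scipy.optimize import minimize_scalar
c=ctrl.get_calibration("top");K=c["intrinsics"];T=c["camera_from_world"]
def proj(P):
    q=P@T[:3,:3].T+T[:3,3];q=q*[1,-1,-1]@K.T;return q[:,:2]/q[:,2:]
def box(a,r0,r1,w,z0,z1):
    e=np.array([np.cos(a),np.sin(a)]);n=np.array([-e[1],e[0]])
    return np.array([[*(C+r*e+s*w*n),z] for r in(r0,r1) for s in(-1,1) for z in(z0,z1)])
def cen(P):
    m=cv2.moments(cv2.convexHull(proj(P).astype(np.float32)));return np.array([m["m10"],m["m01"]])/m["m00"]
def obs(im,lo,hi,x0,x1,y0,y1):
    h=cv2.cvtColor(im,cv2.COLOR_BGR2HSV)[y0:y1,x0:x1].copy();h[...,0]=(h[...,0].astype(int)+20)%180
    M=cv2.moments(cv2.inRange(h,lo,hi)/255.*h[...,1]);return np.array([M["m10"]/M["m00"]+x0,M["m01"]/M["m00"]+y0])
fit=lambda f,o,b:minimize_scalar(lambda v:np.sum((cen(f(v))-o)**2),bounds=b,method="bounded")
now=ctrl.snapshot("top")[:,:,::-1].copy();old=cv2.imread("pics/top0.png")
for n,im in(("old",old),("now",now)):
    L=fit(lambda r:box(np.radians(-82.3),r-7,r+7,10,31,75),obs(im,(10,120,80),(27,255,255),315,345,165,195),(80,140));print(n,"lock r",L.x,L.fun**.5)
    A=fit(lambda a:box(a,100,121,5,20,29),obs(im,(28,120,150),(42,255,255),262,285,203,222),(2,3));print("clip",np.degrees(A.x),A.fun**.5)
    w=(262,290,155,180) if n=="old" else (262,290,190,212)
    B=fit(lambda a:box(a,72,88,7,31,75),obs(im,(120,110,50),(150,255,255),*w),(0,3));print("lever",np.degrees(B.x),B.fun**.5)
```

```text
old lock r 118.45189052334749 0.9021708292389394
clip 141.32745899799292 0.6165231303265717
lever 29.497804640241235 0.0012391543481101114
now lock r 99.24027378457335 0.8516939156888766
clip 141.29959699530497 0.4335676193917655
lever 141.19479860149013 0.1910463446429343
```

```bash
python3 -c "
from plant import ctrl
print(ctrl.hand_in())"
```

```text
the job is handed in; nothing more can be done
None
```

I set the pointer on the orange clip and pushed the lock slide against its stop, then handed the job in at about 19 s of the 51 s allowed. `hand_in()` gives no verdict.

- **Lever:** I pushed the blue tab about 112° round its arc with the outside of the closed fingers. The first push stopped about 3° short, so I backed off, looked, and made a small second push. The last image fit puts the lever at 141.2° and the clip at 141.3°, about 0.2 mm apart at the pointer tip. The clip's angle has not changed since the start.
- **Lock:** I pushed the red tab straight in until the force rose to about 11 N with almost no further travel. I then backed straight off and lifted clear.
- **Surroundings:** In the last pictures the resin piece, the blue dropper bottle and the tin look undisturbed. I did not check the other bottles or the beaker closely.

**Disagreement:** the last image fit puts the lock tab at 99 mm from the axis, against 100 mm expected when home. The same fit on the first picture gave 118.5 mm instead of 122 mm, so the measured travel is only about 19 mm rather than 22 mm. I relied on the force rise and the end position, and put the difference down to the rough fit of the first picture.

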